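Reload a row of couplings from the queue rail into the marking tray

TASK

Move the row of four capped couplings from the grey queue rail into the blue marking tray so the laser marks them in the order they queued: the one nearest the rail's yellow end goes into the compartment at the tray's yellow end, the next one beside it, and so on to the far end. Stand each one upright on the floor of its own compartment and let go of it; the four must not be tipped over on the way.

Things in the scene. Friction and masses are not known exactly. Their poses are not given: they have to be found in the camera images.
- queue_rail: Grey queue rail: plate 60 x 252 x 6 mm, long side roughly left-right, fixed. Origin: centre of underside; x across, y along the row, z up. End stops 26 mm high: yellow at +y (robot's left), grey at -y. Four nests stand on it, centred at x = 0, y = +84, +28, -28, -84 mm (first to fourth from the yellow end).
- marking_tray: Blue tray 60 x 256 x 18 mm, long side roughly left-right, fixed. Origin: centre of underside; x across, y along the row, z up. End block yellow at +y (robot's right), blue at -y. Four open compartments, 52 x about 52 mm inside, centred at x = 0, y = +84, +28, -28, -84 mm (first to fourth from the yellow end); floor 4 mm, walls 18 mm high, 4 mm thick.
- coupling_red: White turned coupling, 33 mm in diameter, 46 mm tall, with a red protective cap on top (30 mm wide, overall height 53 mm), about 70 g. Origin: centre of its foot; z up along its axis. Starts upright in the red nest on the queue rail, its foot 10 mm above the table. Grasp across the body about 30 mm above the foot, fingers on either side of the row.
- coupling_orange: White turned coupling, 33 mm in diameter, 46 mm tall, with an orange protective cap on top (30 mm wide, overall height 53 mm), about 70 g. Origin: centre of its foot; z up along its axis. Starts upright in the orange nest on the queue rail, its foot 10 mm above the table. Grasp across the body about 30 mm above the foot, fingers on either side of the row.
- coupling_green: White turned coupling, 33 mm in diameter, 46 mm tall, with a green protective cap on top (30 mm wide, overall height 53 mm), about 70 g. Origin: centre of its foot; z up along its axis. Starts upright in the green nest on the queue rail, its foot 10 mm above the table. Grasp across the body about 30 mm above the foot, fingers on either side of the row.
- coupling_black: White turned coupling, 33 mm in diameter, 46 mm tall, with a black protective cap on top (30 mm wide, overall height 53 mm), about 70 g. Origin: centre of its foot; z up along its axis. Starts upright in the black nest on the queue rail, its foot 10 mm above the table. Grasp across the body about 30 mm above the foot, fingers on either side of the row.
- nest_red: Red square nest, 52 x 52 x 12 mm, a shallow open box (walls 4 mm, floor 4 mm, 44 mm inside) fixed on the queue rail; the coupling with the red cap stands in it at the start. Origin: centre of its underside (6 mm above the table). Its place in the row differs between starts; it stays there.
- nest_orange: Orange square nest, 52 x 52 x 12 mm, a shallow open box (walls 4 mm, floor 4 mm, 44 mm inside) fixed on the queue rail; the coupling with the orange cap stands in it at the start. Origin: centre of its underside (6 mm above the table). Its place in the row differs between starts; it stays there.
- nest_green: Green square nest, 52 x 52 x 12 mm, a shallow open box (walls 4 mm, floor 4 mm, 44 mm inside) fixed on the queue rail; the coupling with the green cap stands in it at the start. Origin: centre of its underside (6 mm above the table). Its place in the row differs between starts; it stays there.
- nest_black: Black square nest, 52 x 52 x 12 mm, a shallow open box (walls 4 mm, floor 4 mm, 44 mm inside) fixed on the queue rail; the coupling with the black cap stands in it at the start. Origin: centre of its underside (6 mm above the table). Its place in the row differs between starts; it stays there.

How it is judged:
By the outcome, as a careful person would: the job done as asked, in the order asked, and still so for the second after the job is handed in, with the robot touching nothing.
It also fails if it takes over 106 s, if anything falls off the work surface, if the arm or the gripper's body presses on something with over 40 N, if the wrist force passes 120 N, or if a joint passes its speed limit or range.

ROBOT

A 6-joint arm with a two-finger parallel gripper is mounted at the origin on a cart in front of the work surface, level with it; the furniture and walls round the work are solid. World frame = base frame: x ahead of the robot, y to its left, z up, the work surface at z = 0. Lengths are in mm, angles in rad, forces in N, time in s.
With the tool pointing down it reaches from about 350 to 1000 mm from the base axis. Payload 7.1 kg.
Tool frame: the origin (TCP) lies at the very end of the fingers, on their centre line; the grasp point (between the pads) lies 19 mm behind it; z points along the fingers, y is the direction in which the jaws open and shut (so a half turn about z gives the same grasp; the last joint's range is limited). The gripper opens to 85 mm and grips with 20 to 120 N. Pads are 22 mm wide; open, the fingers measure 114 mm over their backs; the gripper's body (76 mm by 85 mm) begins 54 mm behind the grasp point. The pads swing forward as they close: fully open they stand 13 mm farther back than shut.
Start: joints at [1.269, 0.423, 1.63, -0, 1.089, -0.019], TCP at [174.372, 600.166, 231.319] pointing down, gripper open.
Joint ranges: [-3, 3], [-0.9, 2.11], [0.09, 2.58], [-1.31, 4.45], [0.11, 2.69], [-2.54, 2.54]. Speed limits (rad/s): [2.39, 2.39, 3.01, 3.14, 3.14, 3.14].

INTERFACE

Orientations are given as [roll, pitch, yaw] about the fixed x, y, z axes, in that order (R = Rz(yaw) Ry(pitch) Rx(roll)).
In Python, from station import * gives the robot as it stands. Calls block until the motion is done:
- move_ptp(position, orientation): joint-space move of the TCP to a pose.
- movel(position, rot=None, speed=150): straight line of the TCP; rot=None keeps the orientation; speed is the mean speed in mm/s.
- goto_joints(angles): joint-space move.
- ungrasp() and clamp(effort=None): open the fingers fully, or close them until they stop; effort is the grip in N (None keeps the last).
- sleep(seconds).
- ik(position, orientation): joint angles nearest the present ones, or None.
- state(): the state.
- snapshot(name): name is "scene" or "top" or "wrist"; returns a dict with "image" (480x640x3 uint8, blue, green, red), "fovy" (degrees; the focal length in pixels is half the picture's height over the tangent of half this angle, whatever the lens; pixels are square), "cx", "cy" (the principal point, pixels), "k1" (the pictures are not rectified: a ray, as slopes to the right and down, at radius r is drawn at 1 + k1 r^2 times it, then the intrinsics apply), "eye" and "rotation" of the camera in the world; the wrist camera has in their place "T_tool_cam" (4x4, takes a point from camera to tool coordinates, whose origin is the TCP and whose axes are the flange's). Camera axes: x right, y down, z forward; pixel columns grow to the right and rows downward; lengths in mm; the calibration is good to about 2 mm. A picture is of the moment at which its call begins: read the wrist's pose just before it. There is no depth.
A pose or a line that the arm cannot do raises PlanningError and nothing moves.
- job_done(): hands the job in, once; it reports no verdict.
The state is a dict: "time": time; "q": joint angles; "dq": joint speeds; "effort": joint torques, N m; "tool_pos": TCP position; "orientation": TCP orientation; "contact_force": force on the tool from outside, world axes, zero at the start; "ft_torque": the same for the moment, N m; "grip_width": opening from 0.0 (shut) to 1.0 (fully open).
Only numpy, scipy, OpenCV 4.12 (cv2) and the standard library are available. Lean on these libraries where they do the work, as an engineer would, in place of code of your own. Each camera call takes 0.05 s, during which the arm holds its last target.

## Working session

There is one attempt and no reset: what is moved stays moved. The work goes in short steps, each a Python script; the robot and the scene stay as the last script left them, time stands still between calls to the robot, and variables do not carry over. Pictures are saved under pics/ and viewed, and the job is handed in when it is done.

```bash
ls; mkdir -p pics
python3 - <<'E'
from station import *
import cv2
print(state())
for n in ("scene","top"):
    s=snapshot(n); cv2.imwrite(f"pics/{n}0.png",s["image"]); s.pop("image"); print(n,s)
print(state()['time'])
E
```

```text
pics
{'time': 0.0, 'q': array([ 1.26899416e+00,  4.23886427e-01,  1.63072591e+00,  9.61235734e-06,
        1.08857707e+00, -1.90319065e-02]), 'dq': array([ 0.00077985, -0.00031904,  0.00067257,  0.00046534,  0.00032005,
       -0.00053122]), 'effort': array([ 3.55404427e-04, -5.57396436e+01, -2.81748587e+01,  1.62935630e-04,
        6.92055197e-03, -4.43769991e-06]), 'tool_pos': array([174.20977662, 599.64213907, 230.50311432]), 'orientation': array([-3.13999635e+00, -3.88950742e-05,  2.85881790e+00]), 'contact_force': array([-0.59258409,  0.35535576, -0.52734526]), 'ft_torque': array([ 0.01416339,  0.0269801 , -0.02844137]), 'grip_width': 0.994726185794197}
scene {'fovy': 42.876084401400504, 'cx': 328.1281395643292, 'cy': 247.99058854448322, 'k1': 0.0675616840265371, 'eye': array([ 161.56741251, -419.43679758,  808.23142309]), 'rotation': array([-2.4545485 ,  0.00588061, -0.65894929])}
top {'fovy': 55.71663052532347, 'cx': 326.1920549358392, 'cy': 234.39174644684135, 'k1': -0.08293542148760245, 'eye': array([440.85389454,  93.33080745, 869.42039243]), 'rotation': array([-3.0390916 , -0.04283199, -1.5985314 ])}
0.1
```

View pics/scene0.png

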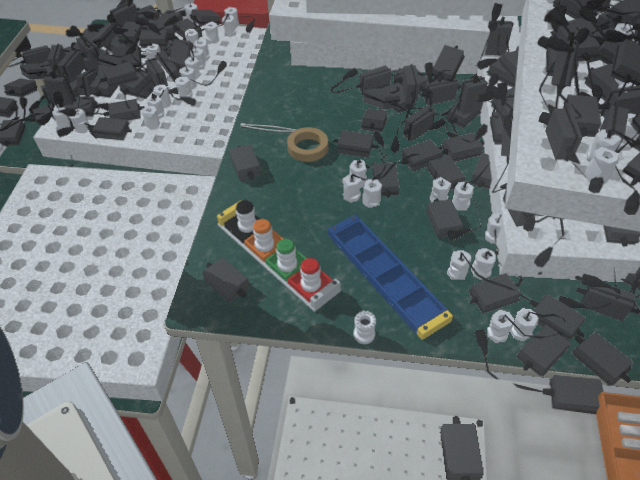

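View pics/top0.png

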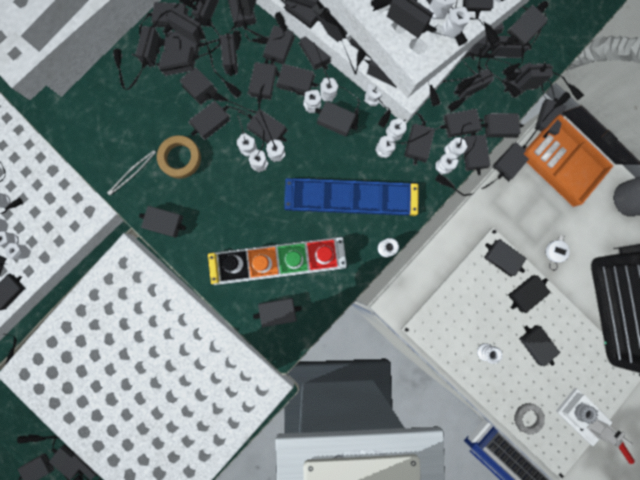

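The scene view shows caps at black (245,208), orange (262,228), green (286,247) and red (310,267). The rail's yellow stop is at (230,212), next to black. In the top view the tray's yellow block is at the right (414,198) and the rail's yellow stop at the left (213,268). So from the yellow end the order is black, orange, green, red. Next I'll measure positions.

```bash
cat > h.py <<'E'
from station import *
import cv2, numpy as np
from scipy.spatial.transform import Rotation as R
def K(s):
    f=240/np.tan(np.radians(s['fovy'])/2); return f
def cam(s,pose=None):
    if 'eye' in s: return np.array(s['eye']),R.from_euler('xyz',s['rotation']).as_matrix()
    T=np.array(s['T_tool_cam']); Rt=R.from_euler('xyz',pose['orientation']).as_matrix()
    return Rt@T[:3,3]+pose['tool_pos'],Rt@T[:3,:3]
def ray(s,uv,pose=None):
    f=K(s); d=np.array([(uv[0]-s['cx'])/f,(uv[1]-s['cy'])/f]); u=d.copy()
    for _ in range(20): u=d/(1+s['k1']*(u@u))
    e,M=cam(s,pose); v=M@np.array([u[0],u[1],1]); return e,v/np.linalg.norm(v)
def onplane(s,uv,z,pose=None):
    e,v=ray(s,uv,pose); return e+v*(z-e[2])/v[2]
def tri(rays):
    A=sum(np.eye(3)-np.outer(v,v) for e,v in rays); b=sum((np.eye(3)-np.outer(v,v))@e for e,v in rays)
    return np.linalg.solve(A,b)
def proj(s,p,pose=None):
    e,M=cam(s,pose); c=M.T@(np.array(p)-e); u=c[:2]/c[2]; return K(s)*u*(1+s['k1']*(u@u))+[s['cx'],s['cy']]
HSV={'yellow':((22,120,110),(33,255,255)),'blue':((108,110,40),(125,255,255)),'orange':((8,150,120),(18,255,255)),'green':((50,120,70),(70,255,255)),'red':((170,150,90),(8,255,255))}
def mask(img,c):
    h=cv2.cvtColor(img,cv2.COLOR_BGR2HSV); lo,hi=HSV[c]
    if lo[0]>hi[0]: return cv2.inRange(h,lo,(179,)+hi[1:])|cv2.inRange(h,(0,)+lo[1:],hi)
    return cv2.inRange(h,lo,hi)
def blobs(img,c,amin=60):
    n,l,st,ce=cv2.connectedComponentsWithStats(mask(img,c)); return [(st[i][4],ce[i].round(1),l==i) for i in range(1,n) if st[i][4]>=amin]
E
cat > m1.py <<'E'
from h import *
for n in ("scene","top"):
    s=snapshot(n); im=s['image']
    for c,z in (('yellow',20),('blue',18),('orange',40),('green',40),('red',40)):
        for a,ce,m in blobs(im,c):
            r=cv2.minAreaRect(np.argwhere(m)[:,::-1].astype(np.float32))
            box=cv2.boxPoints(r)
            p=onplane(s,ce,z)
            if abs(p[1])<400 and 300<p[0]<900: print(n,c,a,ce,p.round(0),'box',[onplane(s,b,z)[:2].round(0).tolist() for b in box] if c in('yellow','blue') else '')
E
python3 m1.py; python3 -c "
import cv2
for n,(x,y,w,h) in dict(scene0=(200,190,270,160),top0=(190,160,250,140)).items():
    i=cv2.imread(f'pics/{n}.png')[y:y+h,x:x+w]; cv2.imwrite(f'pics/{n}z.png',cv2.resize(i,None,fx=2.9,fy=2.9,interpolation=cv2.INTER_CUBIC))"
```

```text
scene yellow 172 [227.1 214. ] [462. 264.  20.] box [[442.0, 271.0], [489.0, 280.0], [487.0, 258.0], [440.0, 249.0]]
scene yellow 392 [434.3 324.8] [ 588. -122.   20.] box [[559.0, -110.0], [624.0, -115.0], [619.0, -134.0], [554.0, -129.0]]
scene blue 4609 [386.4 272.9] [597.  -3.  18.] box [[567.0, 126.0], [643.0, 144.0], [623.0, -112.0], [557.0, -120.0]]
scene orange 154 [261.1 225.5] [485. 189.  40.] box 
scene orange 129 [256.5 249. ] [451. 152.  40.] box 
scene green 126 [284.5 244.8] [492. 131.  40.] box 
scene green 64 [277.3 268.3] [455.  98.  40.] box 
scene red 199 [309.5 265.5] [499.  71.  40.] box 
scene red 74 [324.5 279.3] [501.  35.  40.] box 
scene red 204 [299.  286.6] [461.  48.  40.] box 
top yellow 228 [414.1 198.9] [ 592. -116.   20.] box [[623.0, -112.0], [623.0, -126.0], [560.0, -122.0], [561.0, -109.0]]
top yellow 226 [212.7 267.7] [470. 267.  20.] box [[497.0, 278.0], [498.0, 263.0], [443.0, 257.0], [441.0, 272.0]]
top blue 3912 [347.4 196.2] [600.  12.  18.] box [[577.0, 132.0], [638.0, 129.0], [623.0, -111.0], [562.0, -105.0]]
top orange 567 [261.9 261.1] [479. 174.  40.] box 
top green 542 [291.6 257.2] [485. 120.  40.] box 
top red 578 [321.9 253.6] [490.  64.  40.] box
```

View pics/top0z.png

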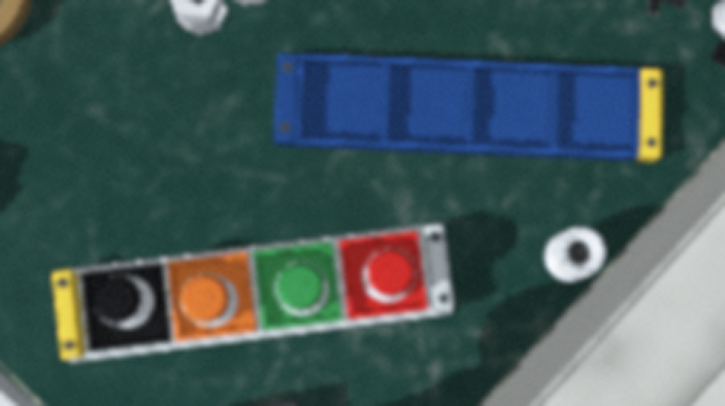

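View pics/scene0z.png

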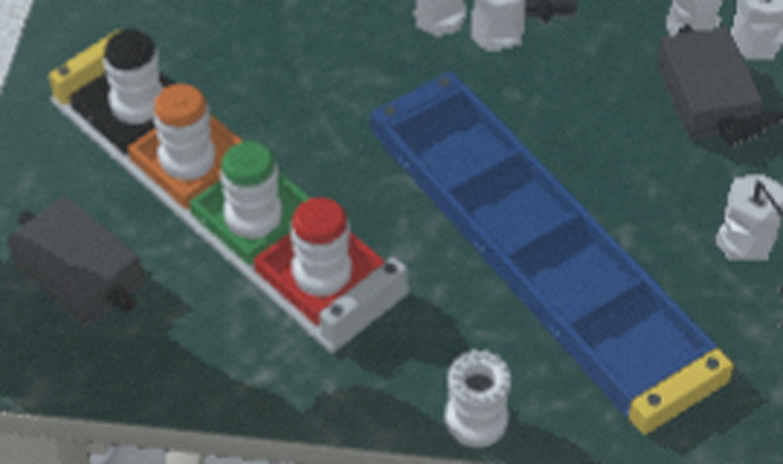

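```bash
cat > s1.py <<'E'
from h import *
p=[480,130,330]; o=[np.pi,0,1.66]
print(ik(p,o)); 
move_ptp(p,o)
st=state(); s=snapshot("wrist"); cv2.imwrite("pics/w1.png",s['image']); np.save('w1.npy',dict(st=st,s=s),allow_pickle=True)
print(st['time'],st['tool_pos'],s['T_tool_cam'],s['fovy'],s['k1'],st['contact_force'])
move_ptp([590,5,330],[np.pi,0,1.51])
st=state(); s=snapshot("wrist"); cv2.imwrite("pics/w2.png",s['image']); np.save('w2.npy',dict(st=st,s=s),allow_pickle=True)
print(st['time'],st['tool_pos'])
E
python3 s1.py
```

```text
[ 2.40556528e-01  1.22652394e-01  1.80093737e+00 -4.44089210e-16
  1.21800289e+00  1.51352855e-01]
2.25 [479.89307291 130.64888479 329.83271965] [[-3.45975153e-04 -9.65270482e-01 -2.61252325e-01  6.59904728e+01]
 [ 9.99999684e-01 -1.47069030e-04 -7.80906544e-04  5.96534943e-01]
 [ 7.15363910e-04 -2.61252513e-01  9.65270228e-01 -1.43015144e+02]
 [ 0.00000000e+00  0.00000000e+00  0.00000000e+00  1.00000000e+00]] 71.91944671250934 -0.030224979620737506 [0.38213387 0.53943686 0.28846186]
3.0083 [589.73404591   5.24597409 329.45272303]
```

View pics/w1.png

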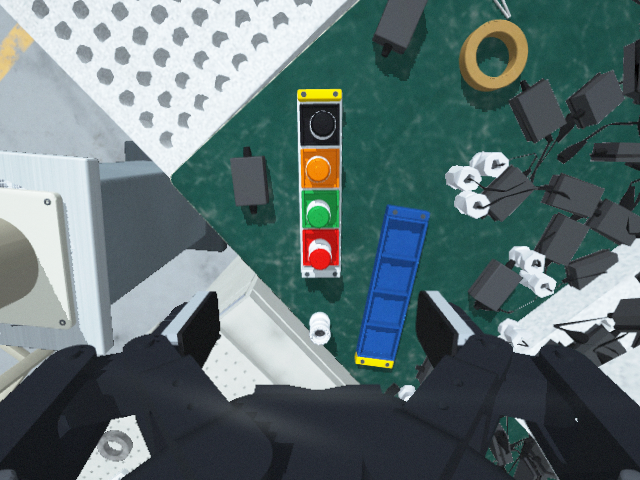

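View pics/w2.png

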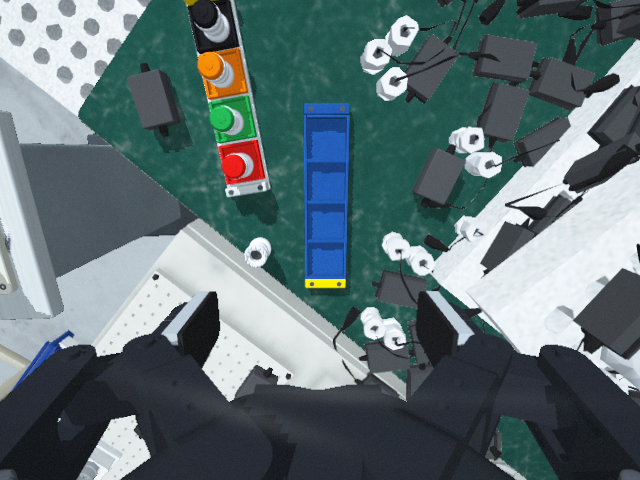

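```bash
python3 - <<'E'
import cv2,numpy as np
a=cv2.imread('pics/w1.png')[80:290,270:370]; b=cv2.imread('pics/w2.png')[90:300,280:380]; c=cv2.imread('pics/w2.png')[0:210,180:280]
i=np.hstack([cv2.resize(x,None,fx=2.66,fy=2.66,interpolation=cv2.INTER_CUBIC) for x in (a,b,c)]); cv2.imwrite('pics/wz.png',i); print(i.shape)
E
python3 - <<'E'
from h import *
for n in (1,2):
    d=np.load(f'w{n}.npy',allow_pickle=True).item(); s,st=d['s'],d['st']; im=s['image']
    for c,z in (('yellow',20),('blue',18)):
        for a,ce,m in blobs(im,c,100):
            box=cv2.boxPoints(cv2.minAreaRect(np.argwhere(m)[:,::-1].astype(np.float32)))
            p=onplane(s,ce,z,st)
            if 300<p[0]<800: print(n,c,a,ce,p.round(1),'box',[onplane(s,b,z,st)[:2].round(1).tolist() for b in box])
E
```

```text
(559, 798, 3)
1 yellow 489 [319.1  94.6] [470.  266.9  20. ] box [[442.5, 256.7], [441.4, 271.0], [497.0, 276.0], [498.5, 261.8]]
1 yellow 281 [373.2 361.8] [ 590.9 -114.9   20. ] box [[558.7, -118.5], [560.4, -99.4], [623.1, -111.0], [622.0, -130.4]]
1 blue 6271 [391.4 281.7] [599.6  21.7  18. ] box [[558.1, -105.8], [576.1, 137.3], [637.2, 129.7], [627.7, -117.1]]
2 yellow 337 [324.9 283. ] [ 593.3 -115.4   20. ] box [[564.5, -107.4], [623.0, -110.9], [622.5, -123.5], [563.6, -120.0]]
2 blue 7408 [325.7 189.6] [601.9  20.4  18. ] box [[580.1, 131.7], [637.9, 128.2], [629.0, -110.5], [563.1, -106.5]]
```

View pics/wz.png

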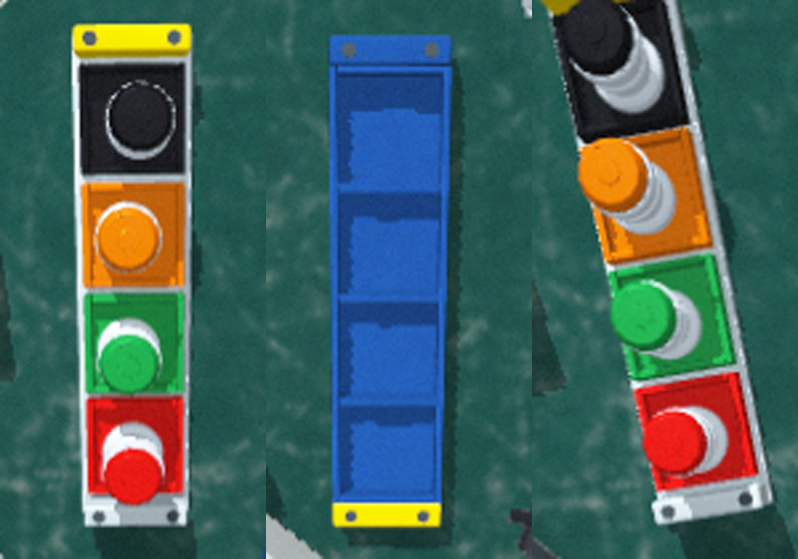

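```bash
cat > m2.py <<'E'
from h import *
D=[np.load(f'w{n}.npy',allow_pickle=True).item() for n in (1,2)]
k=2.66
A=lambda x,y:(270+x/k-.3,80+y/k-.3); B=lambda x,y:(280+(x-266)/k-.3,90+y/k-.3); C=lambda x,y:(180+(x-532)/k-.3,y/k-.3)
s1,p1=D[0]['s'],D[0]['st']; s2,p2=D[1]['s'],D[1]['st']
yr=onplane(s1,A(132,37),26,p1); gr=onplane(s1,A(135,515),26,p1); print('rail',yr,gr,np.linalg.norm(yr-gr))
for z in(18,):
    bt=onplane(s2,B(390.5,49),z,p2); yt=onplane(s2,B(386,516),z,p2); print('tray',bt,yt,np.linalg.norm(bt-yt))
def frame(y,o):
    u=(y-o)[:2]; u/=np.linalg.norm(u); return ((y+o)/2)[:2],u
rc,ru=frame(yr,gr); tc,tu=frame(yt,bt); print(rc,ru,tc,tu)
w1=[(140,115),(129,237),(131,362),(134,474)]; w2=[(599,37),(614,174),(643,314),(674,442)]
cap=[]
for n,a,b,y in zip(('black','orange','green','red'),w1,w2,(84,28,-28,-84)):
    P=tri([ray(s1,A(*a),p1),ray(s2,C(*b),p2)]); q=onplane(s1,A(*a),63,p1); q2=onplane(s2,C(*b),63,p2)
    m=(q+q2)[:2]/2; d=m-rc; x=np.array([ru[1],-ru[0]])
    print(n,P.round(1),q.round(1),q2.round(1),'rail xy',(d@x).round(1),(d@ru).round(1),'exp',y); cap.append(m)
np.save('pose.npy',dict(rc=rc,ru=ru,tc=tc,tu=tu,cap=cap),allow_pickle=True)
# overlay of tray compartments for a check in w2 and top
x=np.array([tu[1],-tu[0]])
im=s2['image'].copy()
st=snapshot('top'); it=st['image'].copy(); ss=snapshot('scene'); isc=ss['image'].copy()
for S,I,pp in((s2,im,p2),(st,it,None),(ss,isc,None)):
    for y in (84,28,-28,-84):
        for z in (4,18):
            pts=[proj(S,np.r_[tc+x*a*26+tu*(y+b*26),z],pp) for a,b in((1,1),(1,-1),(-1,-1),(-1,1))]
            cv2.polylines(I,[np.int32(np.array(pts)*8)],True,(0,255,255) if z==18 else (255,255,255),1,cv2.LINE_AA,3)
cv2.imwrite('pics/ov.png',np.hstack([cv2.resize(a,(270,400)) for a in (im[90:300,250:392],it[150:250,270:430][:, ::1].transpose(1,0,2)[:, ::1],isc[200:350,320:470])]))
E
python3 m2.py
```

```text
rail [470.18843107 267.10393677  26.        ] [493.72281561  28.41051729  26.        ] 239.8508197993922
tray [608.70877022 124.91476661  18.        ] [ 593.06353358 -117.31968016   18.        ] 242.73916171474195
[481.95562334 147.75722703] [-0.09812093  0.9951745 ] [600.8861519    3.79754323] [-0.06445287 -0.99792075]
black [476.9 230.1  53.8] [477.  229.5  63. ] [479.4 226.5  63. ] rail xy 4.1 80.2 exp 84
orange [476.9 176.   56.2] [477.  176.4  63. ] [478.7 174.1  63. ] rail xy -1.4 27.8 exp 28
green [482.9 117.7  58.7] [483.1 118.8  63. ] [483.8 116.9  63. ] rail xy -1.4 -29.9 exp -28
red [489.5  61.2  57. ] [489.7  63.5  63. ] [490.7  61.   63. ] rail xy -0.2 -85.9 exp -84
```

View pics/ov.png

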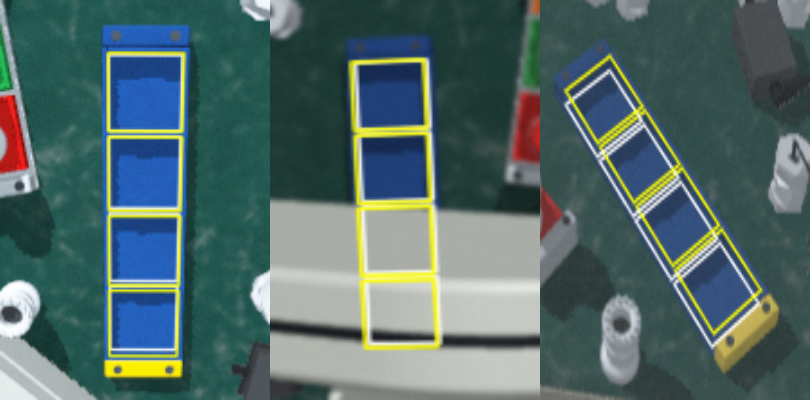

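Measurements match the given sizes: the end-stop hole spacing comes out at 240 and 243 mm, and the caps are at row positions +80/+28/−30/−86 mm. Cap heights triangulate about 4–9 mm low, which is within the calibration error at this baseline. In the overlay, my computed compartments fall on the real ones to about 3 mm. I'll move the black one first.

```bash
cat > act.py <<'E'
from h import *
P=np.load('pose.npy',allow_pickle=True).item()
ru,tu,rc,tc=P['ru'],P['tu'],P['rc'],P['tc']
Yr=np.arctan2(ru[1],ru[0]); Yt=np.arctan2(tu[1],tu[0])+np.pi
G=15; ZT=145
def pick(i):
    x,y=P['cap'][i]; o=[np.pi,0,Yr]
    move_ptp([x,y,ZT-20],o); movel([x,y,10+G+.7],speed=120)
    clamp(60); st=state(); print('grip',st['grip_width'].round(3),st['tool_pos'].round(1),st['contact_force'].round(1),round(st['time'],2))
    movel([x,y,ZT],speed=120); st=state(); print('lift',st['grip_width'].round(3),st['contact_force'].round(1),round(st['time'],2))
def carry(i):
    c=tc+tu*(84,28,-28,-84)[i]; movel([c[0],c[1],ZT],[np.pi,0,Yt],speed=180); print('over',state()['tool_pos'].round(1),round(state()['time'],2))
def place(i):
    c=tc+tu*(84,28,-28,-84)[i]
    movel([c[0],c[1],4+G+20],speed=120); movel([c[0],c[1],4+G+1.2],speed=25)
    st=state(); print('down',st['tool_pos'].round(1),st['contact_force'].round(1))
    ungrasp(); movel([c[0],c[1],ZT-20],speed=120); st=state(); print('up',st['contact_force'].round(1),round(st['time'],2))
def pic(n,name='wrist'):
    st=state(); s=snapshot(name); cv2.imwrite(f'pics/{n}.png',s['image']); return s,st
E
python3 - <<'E'
from act import *
print(Yr,Yt); pick(0); pic('g0'); carry(0); pic('g0s','scene'); pic('g0w')
E
```

```text
1.6690753856001634 1.5062987442638014Traceback (most recent call last):
  File "<stdin>", line 2, in <module>
  File "act.py", line 9, in pick
    clamp(60); st=state(); print('grip',st['grip_width'].round(3),st['tool_pos'].round(1),st['contact_force'].round(1),round(st['time'],2))
                                        ^^^^^^^^^^^^^^^^^^^^^^
AttributeError: 'float' object has no attribute 'round'
```

```bash
sed -i "s/st\['grip_width'\].round(3)/round(st['grip_width'],3)/g" act.py
python3 - <<'E'
from act import *
st=state(); print(st['grip_width'],st['tool_pos'].round(1),st['contact_force'].round(1),st['time'])
x,y=P['cap'][0]; movel([x,y,ZT],speed=120); st=state(); print('lift',round(st['grip_width'],3),st['contact_force'].round(1),round(st['time'],2))
carry(0); pic('g0s','scene'); pic('g0w')
a=cv2.imread('pics/g0s.png')[60:360,150:480]; b=cv2.imread('pics/g0w.png')[140:440,150:480]
cv2.imwrite('pics/g0z.png',cv2.resize(np.hstack([a,b]),None,fx=1.2,fy=1.2))
E
```

```text
0.3432528981674688 [478.3 228.1  26.3] [-0.8  0.   6.9] 5.9083
lift 0.349 [ 0.1 -0.4 -0.8] 7.05
over [595.2 -79.3 144.9] 9.03
```

View pics/g0z.png

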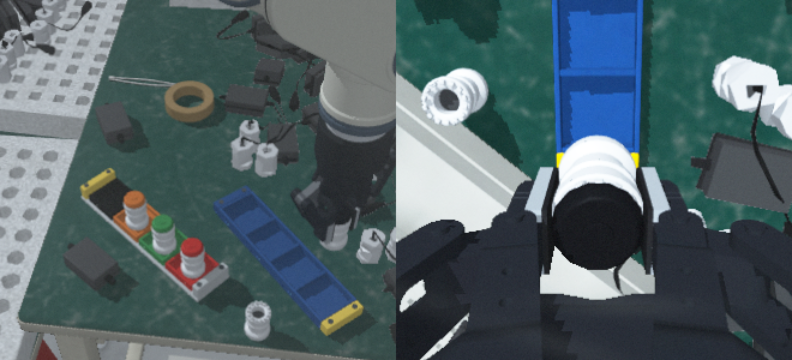

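Black is held upright: grip 0.349, weight signal −0.8 N (about 70 g). In the wrist view it hangs centred between the pads at (597,200) in the crop. Placing it now.

Run:
```python
from act import *
place(0)
c=tc+tu*84
move_ptp([520,60,300],[np.pi,0,1.6]); pic('p0w'); pic('p0s','scene')
a=cv2.imread('pics/p0s.png')[150:360,200:480]; b=cv2.imread('pics/p0w.png')[140:350,250:530]
cv2.imwrite('pics/p0z.png',cv2.resize(np.hstack([a,b]),None,fx=1.4,fy=1.4))
```

```text
down [595.1 -80.   20.4] [-2.   0.5  5. ]
up [ 0.4 -0.1 -0.6] 12.68
```

View pics/p0z.png

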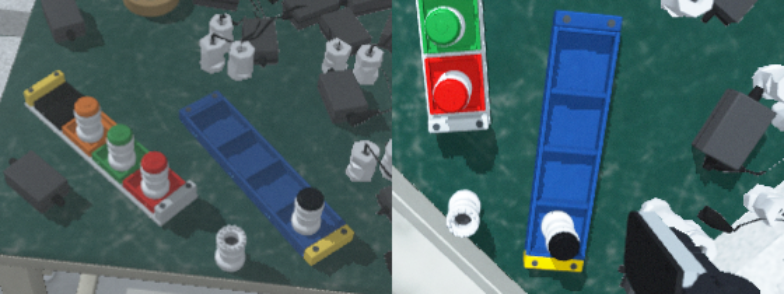

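Black stands upright in the yellow-end compartment, cap at (310,195) in the crop and well inside the walls. The 5 N on contact shows it reached the floor. Continuing with orange.

Run:
```python
from act import *
pick(1); carry(1); place(1)
pic('p1s','scene'); a=cv2.imread('pics/p1s.png')[150:360,200:480]
cv2.imwrite('pics/p1z.png',cv2.resize(a,None,fx=2,fy=2))
```

```text
grip 0.344 [477.8 175.3  26.3] [-1.8 -0.7  7.8] 16.12
lift 0.336 [-0.2 -0.4 -0.4] 17.26
over [598.5 -23.4 144.9] 18.71
down [598.7 -24.1  20.4] [-2.8  0.3  5.1]
up [-0.2  0.7 -0.2] 22.26
```

View pics/p1z.png

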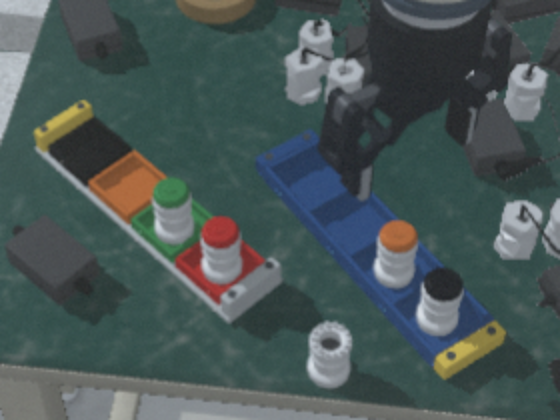

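Orange stands upright at (395,255) in the second compartment, and black hasn't moved.

Run:
```python
from act import *
pick(2); carry(2); place(2)
pic('p2s','scene'); a=cv2.imread('pics/p2s.png')[150:360,200:480]
cv2.imwrite('pics/p2z.png',cv2.resize(a,None,fx=2,fy=2))
```

```text
grip 0.344 [483.5 117.9  26.4] [-1.5 -0.7  8.6] 24.59
lift 0.344 [ 0.2 -0.4 -0.2] 25.73
over [601.7  32.  144.5] 26.7
down [602.3  31.7  20.4] [-2.6 -0.1  6.7]
up [ 0.3  0.8 -0.6] 30.24
```

View pics/p2z.png

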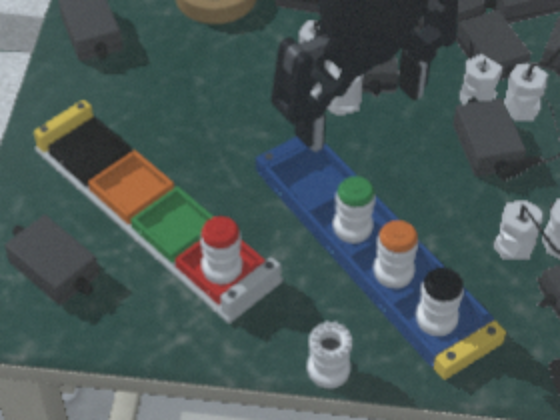

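Green stands upright at (353,210) in the third compartment. Red is the last one.

Run:
```python
from act import *
pick(3); carry(3); place(3)
move_ptp([590,5,330],[np.pi,0,1.51]); s,st=pic('p3w'); pic('p3s','scene'); print(st['time'],st['contact_force'],st['grip_width'])
a=cv2.imread('pics/p3s.png')[150:360,200:480]; b=cv2.imread('pics/p3w.png')[90:300,220:440]
cv2.imwrite('pics/p3z.png',cv2.resize(np.hstack([a,b]),None,fx=1.6,fy=1.6))
for c in('orange','green','red'):
    for ar,ce,m in blobs(s['image'],c,100):
        p=onplane(s,ce,57,st)
        d=p[:2]-tc
        if abs(d[0])<40: print(c,ar,'tray x,y',(d@[tu[1],-tu[0]]).round(1),(d@tu).round(1))
```

```text
grip 0.344 [490.4  62.3  26.4] [-1.3  0.3  8.1] 32.36
lift 0.344 [ 0.   0.7 -0.7] 33.5
over [605.   87.4 144.1] 34.31
down [606.   87.6  20.4] [-2.7 -0.4  4.8]
up [0.4 0.2 0.7] 37.85
38.7417 [ 0.41369666 -1.3277156  -0.7769535 ] 0.9960419429693264
orange 352 tray x,y -0.1 27.2
green 329 tray x,y 0.0 -26.9
red 456 tray x,y 0.1 -82.1
```

View pics/p3z.png

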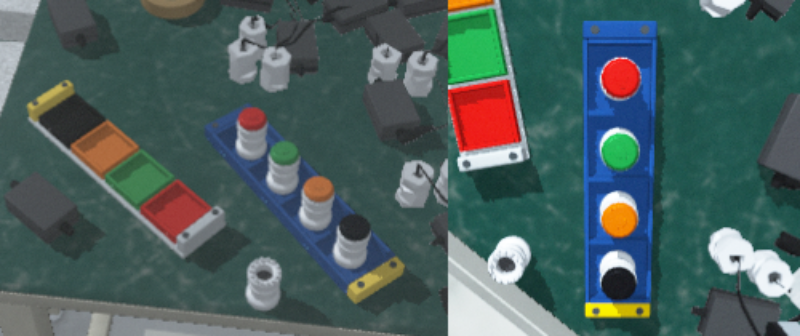

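All four stand upright and centred. From the yellow end the order is black, orange, green, red, and the gripper is open and well clear, so I'm handing the job in.

```bash
python3 -c "
from station import *
print(job_done())"
```

```text
the job is handed in; nothing more can be done
None
```

I moved all four couplings into the marking tray in queue order and handed the job in at about 39 s of the 106 s allowed. From the tray's yellow end they stand black, orange, green, red.

- **Placement:** the final scene and wrist pictures show all four upright, each in its own compartment. The measured cap centres for orange, green and red are within 2 mm of their compartment centres. Black was checked by eye only, because I had no colour mask for it.
- **Clearance:** the gripper was open and well above everything at hand-in.
- **Forces:** the readings I took at each grip and set-down were 9 N or less on every axis.
- **Disagreement:** the first two-view cap heights came out 4–9 mm below the given 63 mm. I put this down to camera calibration and used the given heights, and it caused no trouble.
- **Script error:** one script stopped on a print error after the first grasp. The arm just held its grip, and I carried on from there.

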